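# Sort the sill, then open the braced amber jar

### The job

First clear the space before the jar: lay the steel tweezers in the kidney dish and put the yellow splint into the open tilt-out bin, letting go of both. Then unscrew the tight cap of the square amber jar anticlockwise while its holder braces the jar, stop turning once the cap comes free, and lift it straight up; do not pull the jar out of its holder, and leave the other things on the sill where they are. Finish still holding the cap, level and one to four centimetres above the open mouth: do not put it down or let go.

Things in the scene. Friction and masses are not known exactly. Their poses are not given: they have to be found in the camera images.
- tweezers_mid (a point): steel tweezers lying flat on the sill, 122 mm long, 18 mm wide at the middle (the widest place, from 20 mm behind to 15 mm ahead of it), 9 mm high, 35 g, rigid (the arms do not bend); the point is the centre, 4.5 mm above their underside; x runs along the tweezers towards the tips, z up
- splint_mid (a point): yellow hard finger splint, an open-topped rigid channel 85 mm long (x), 26 mm wide (y), 16 mm high, 4 mm walls, 35 g, lying flat with its opening up; the point is the centre, 8 mm above its underside; z up
- tweezers: the same tweezers; origin at the centre of the underside
- splint: the same splint; origin at the centre of the underside
- dish: loose stainless steel kidney dish, open above, 199 mm long (x), 38 mm high, walls 3 mm, 0.3 kg; origin on the sill under its middle, x along its length; it bends, its ends lying towards -y; it stands left or right of the jar
- dish_in (a point): middle of the kidney dish's inner floor, 3 mm above the sill; here the dish is about 88 mm wide inside (y), and tweezers laid along x fit in with room at both ends; axes as the dish
- bin: fixed white plastic tilt-out bin, 157 mm wide (y), housing 150 mm high with a closed back (+x) and top; its open basket, 90 x 140 x 105 mm with 4 mm walls, is tipped 0.38 rad out towards -x and does not move; origin on the sill; it stands on the other side of the jar from the dish
- bin_mouth (a point): centre of the basket's open mouth, 117 mm above the sill; the mouth is 82 mm (bin x) by 132 mm (bin y), its front edge 101 mm and its back edge 134 mm above the sill; the front edge of the housing's top is 59 mm further along bin +x and 150 mm high; axes as the bin
- bin_in (a point): centre of the basket's inner floor, 24 mm above the sill; axes as the bin (not tipped)
- holder: fixed white plastic jar holder, base 120 x 120 x 10 mm with a square nest 67 mm wide inside and walls up to 34 mm above the sill, which keeps the jar from turning; origin on the sill under its middle, z up
- jar: loose square amber glass jar, body 64 x 64 x 60 mm, about 0.4 kg, standing in the holder's nest 10 mm above the sill; origin at the centre of its underside; x points to its face with the blank paper label. Its flat shoulder is 60 mm above the origin
- jar_rim (a point): centre of the jar's rim, 83 mm above the jar's underside (93 mm above the sill); the neck is 34 mm across, with three lugs out to 44 mm; a springy white seal in the mouth pushes the cap up with about 18 N, which makes it tight (about 0.2 N m to turn), and rises 2.5 mm once the cap is free; axes as the jar
- cap: the jar's ribbed black screw cap, 54 mm across, 27 mm high, 30 g; origin at the centre of its underside, which starts 65 mm above the jar's underside, 5 mm above its shoulder; turned anticlockwise it stays at that height until free, and meets a stop when its ridge is 19 degrees past the label direction; the jar may turn up to 3 degrees in its nest with it
- cap_mid (a point): centre of the cap, half-way up (13.5 mm above its underside); z up, x along the white raised ridge on its top, from the middle to the rim. Tight, the ridge points 48 to 68 degrees clockwise (seen from above) of the jar's label direction (jar x); the cap is free when the ridge points over the label, to within 17 degrees, and then lifts straight off
- dropper: bystander: small round amber bottle, 34 mm across, 75 mm high
- tape: bystander: pale roll of tape, 64 mm across, 25 mm high, lying flat
- organiser: bystander: blue plastic pill organiser with seven lids, 36 x 175 x 25 mm
- mug: bystander: white mug, 76 mm across, 85 mm high
- tin: bystander: flat aluminium tin, 72 x 107 x 34 mm
- vial: bystander: little white bottle, 28 mm across, 55 mm high

How it is judged:
By the outcome, as a careful person would: the job done as asked, in the order asked, and still so for the second after the job is handed in, while the arm keeps its last pose, push and grip.
It also fails if it takes over 64 s, if anything falls off the work surface, if the arm or the gripper's body presses on something with over 40 N, if the wrist force passes 120 N, or if a joint passes its speed limit or range.

### The arm

A 6-joint arm with a two-finger parallel gripper is mounted at the origin on the work surface. World frame = base frame: x ahead of the robot, y to its left, z up, the work surface at z = 0. Lengths are in m, angles in degrees, forces in N, time in s.
With the tool pointing down it reaches from about 0.4 to 0.825 m from the base axis. Payload 7 kg.
Tool frame: the origin (TCP) lies at the very end of the fingers, on their centre line; the grasp point (between the pads) lies 19 mm behind it (r.grasp_offset is the z of the grasp point in the tool frame, in m); z points along the fingers, y is the direction in which the jaws open and shut (so a half turn about z gives the same grasp; the last joint's range is limited). The gripper opens to 88 mm and grips with 3 to 60 N. Pads are 19 mm wide; open, the fingers measure 130 mm over their backs; the gripper's body (78 mm by 193 mm) begins 47 mm behind the grasp point.
Start: joints at [-51.904, 20.546, 0.682, 0, -70.136, -16.507], TCP at [0.248, -0.628, 0.227] pointing down, gripper open.
Joint ranges: [-176.03, 176.03], [-82.01, 121.73], [-58.28, 71.71], [-173.87, 95.51], [-174.79, -0.11], [-173.66, 173.66]. Speed limits (degrees/s): [136.94, 136.94, 172.46, 180, 180, 180].

### API

Orientations are given as [roll, pitch, yaw] about the fixed x, y, z axes, in that order (R = Rz(yaw) Ry(pitch) Rx(roll)).
In Python, from plant import r, capture, calibration, order gives the robot as it stands.
- The arm moves only by the tool servo_tool, never from a script. Its arguments are lists of equal length, an entry for each row: "grip": the closure, from -1 (fully open) to 1 (shut), so that 0 is half open; "translation": the shift along the tool's x, y, z in m, a list of three; "turn": the turn about the tool's z in rad. A call has 1 to 10 rows; each row is the pose to reach, as a shift and turn from the pose commanded when the call began, along the tool's axes at that moment; what a row does not reach only later rows make up. A row lasts 1/12 s, in which the tool goes at most 41.7 mm and 7.16 degrees, less where a joint would pass 70% of its speed; a pose out of reach is approached as far as the arm can. A call with a gripper value outside its range is refused whole. The fingers move at their own pace and stop on an object; "newtons" is the grip in N (left out, the last holds). Time passes only in rows, so rows that repeat a pose let the fingers close. It gives the time, the measured TCP pose, the force and the opening at its end, in the units of the state.
- r.get_state(): the state, without advancing time (a new reading comes with each control period).
- capture(name): name is "scene" or "top" or "wrist"; returns (picture, depth): 420x560x3 uint8, blue, green, red; 420x560 float32, m along the optical axis (not along the pixel's ray), 0 where there is no reading.
- calibration(name): a dict with "fx", "fy", "cx", "cy" (pixels), "dist_coeffs" ([k1, k2, p1, p2, k3] as OpenCV has them; the pictures are not rectified), "view" (4x4, takes a point from world to camera coordinates). Camera axes: x right, y up, looking along -z (the intrinsics and any distortion apply to the point x, -y, -z); pixel columns grow to the right and rows downward; lengths in m; the calibration is good to about 2 mm. A picture is of the moment at which its call begins: read the wrist's pose just before it. calibration takes no time and is no camera call; for the wrist camera it gives the pose at the moment of the call.
- order.close_job(): hands the job in, once; it reports no verdict.
The state is a dict: "time_s": time; "joints": joint angles; "qd": joint speeds; "joint_torque": joint torques, N m; "tcp_pos": TCP position; "eef_rot": TCP orientation; "contact_force": force on the tool from outside, world axes, zero at the start; "moment": the same for the moment, N m; "gripper_width": finger opening in m.
Only numpy, scipy, OpenCV 4.12 (cv2) and the standard library are available. Lean on these libraries where they do the work, as an engineer would, in place of code of your own. Each camera call takes 0.05 s, during which the arm holds its last target.

## Working session

There is one attempt and no reset: what is moved stays moved. The work goes in short steps, Python scripts to look and compute and a tool call to move; the robot and the scene stay as the last step left them, time stands still between calls to the robot, and variables do not carry over. Pictures are saved under pics/ and viewed, and the job is handed in when it is done.

Besides the shell and the picture viewer there is one more tool, called as name([rows], argument=value, ...), one row to a line, values as JSON. servo_tool: Moves the arm, as the interface text tells. Its arguments: {"type":"object","properties":{"grip":{"type":"array","items":{"type":"number"}},"translation":{"type":"array","items":{"type":"array","items":{"type":"number"}}},"turn":{"type":"array","items":{"type":"number"}},"newtons":{"type":"number"}},"required":["grip","translation","turn"]}

```bash
ls; mkdir -p pics; cat > h.py <<'E'
import numpy as np, cv2
from plant import r, capture, calibration, order
def snap(name,fn):
    c=calibration(name); im,d=capture(name)
    cv2.imwrite('pics/'+fn+'.png',im); np.savez('pics/'+fn+'.npz',d=d,im=im,view=c['view'],K=[c['fx'],c['fy'],c['cx'],c['cy']],dist=c['dist_coeffs'])
def load(fn): return np.load('pics/'+fn+'.npz')
def ray(z,u,v):
    K=z['K'];M=np.array([[K[0],0,K[2]],[0,K[1],K[3]],[0,0,1]])
    p=cv2.undistortPoints(np.array([[[u,v]]],float),M,z['dist'])[0,0]
    return np.array([p[0],-p[1],-1.0])
def px(fn,u,v,h=None):
    z=load(fn); c=ray(z,u,v); V=np.linalg.inv(z['view'])
    o=V[:3,3]; d=V[:3,:3]@c
    if h is None:
        return o+d*float(z['d'][int(round(v)),int(round(u))])
    return o+d*(h-o[2])/d[2]
def crop(fn,u0,v0,u1,v1,out,s=None):
    im=load(fn)['im'][v0:v1,u0:u1]; s=s or min(800/(u1-u0),600/(v1-v0))
    cv2.imwrite('pics/'+out+'.png',cv2.resize(im,None,fx=s,fy=s,interpolation=cv2.INTER_CUBIC)); print(s)
E
python3 - <<'E'
from h import *
print(r.get_state(), r.grasp_offset)
for n in ('scene','top','wrist'): snap(n,n+'0')
E
```

```text
pics
{'time_s': 0.0, 'joints': array([-5.19056040e+01,  2.05890913e+01,  6.35361567e-01, -2.09053011e-02,
       -7.01345195e+01, -1.65068188e+01]), 'qd': array([-0.11609413,  0.00121765,  0.03930873,  0.01981607, -0.03058289,
       -0.06199741]), 'joint_torque': array([-1.81974327e-03, -5.82704508e+01,  2.93069905e+01,  6.99784756e+00,
        6.94125876e-03, -1.54709483e-04]), 'tcp_pos': array([ 0.24815851, -0.62722145,  0.22565872]), 'eef_rot': array([ 1.79909803e+02, -6.23409991e-03, -1.58419537e+02]), 'contact_force': array([-0.01019388, -0.17342177, -0.23949197]), 'moment': array([ 0.04385462, -0.01098102,  0.03454454]), 'gripper_width': 0.08809302229029142} -0.0188
```

View pics/scene0.png

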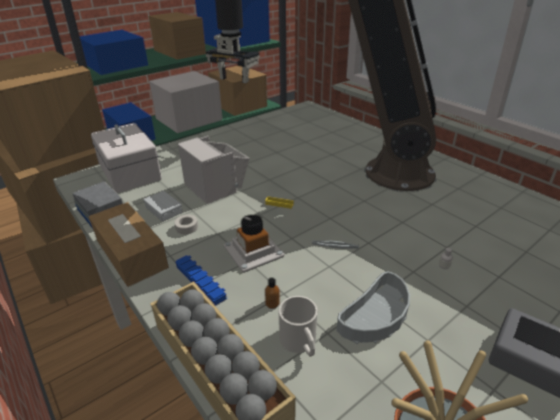

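View pics/top0.png

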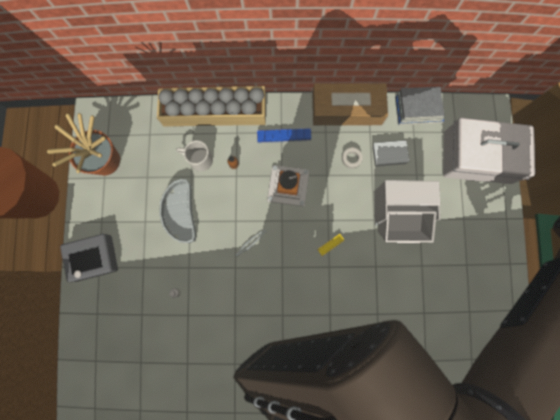

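View pics/wrist0.png

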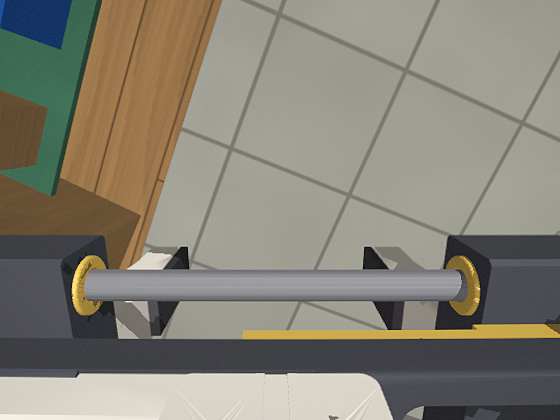

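Top view: tweezers near (251,241), splint (331,245), jar and cap (289,182), dish (180,210), bin (411,212). I'll zoom in.

```bash
python3 - <<'E'
from h import *
crop('top0',225,150,365,265,'c1'); crop('top0',150,165,250,255,'c2'); crop('top0',370,165,450,255,'c3')
for n,u,v in [('tw',251,241),('sp',331,245),('cap',289,182),('dish',180,210),('dishrim',193,235),('binback',411,187),('binfront',411,240),('floor',300,300),('floor',120,330)]:
    print(n,px('top0',u,v).round(4))
print(load('top0')['K'],np.linalg.inv(load('top0')['view']).round(3))
E
```

```text
5.217391304347826
6.666666666666667
6.666666666666667
tw [ 4.509e-01  1.350e-01 -2.000e-04]
sp [ 0.4364 -0.115   0.0017]
cap [0.6167 0.0153 0.0992]
dish [0.5506 0.3626 0.0016]
dishrim [0.4674 0.3097 0.0387]
binback [ 0.589  -0.3293  0.1483]
binfront [ 0.4426 -0.3366  0.0998]
floor [ 0.2684 -0.0162  0.0004]
floor [1.743e-01 5.442e-01 3.000e-04]
[391.85991678 391.85991678 281.28462885 207.82599433] [[-0.006  0.988 -0.153  0.365]
 [-1.    -0.008 -0.01   0.028]
 [-0.011  0.153  0.988  1.227]
 [ 0.     0.     0.     1.   ]]
```

View pics/c1.png

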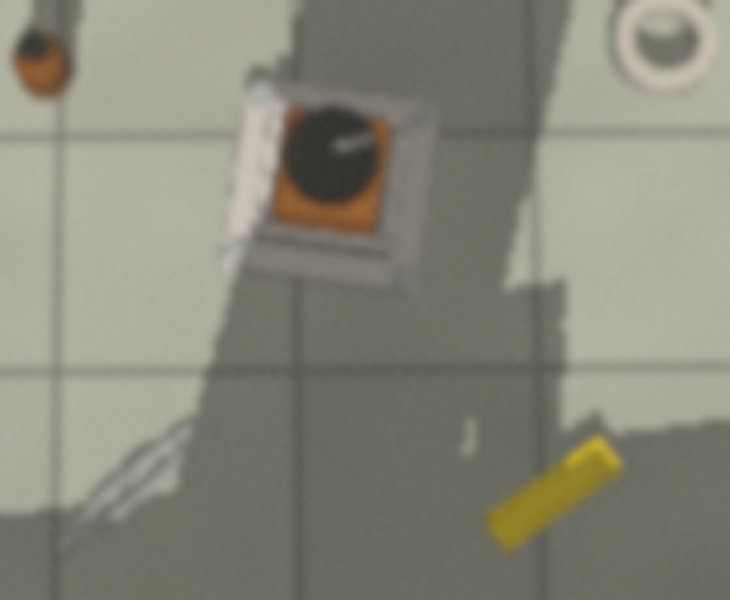

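View pics/c2.png

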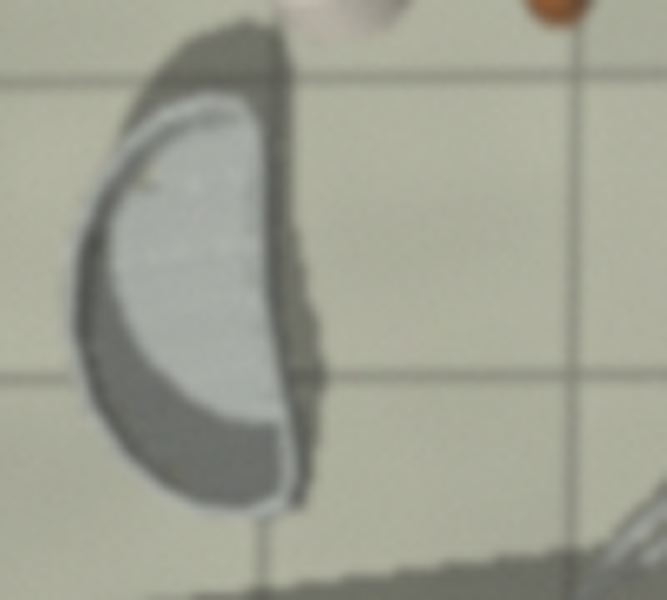

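View pics/c3.png

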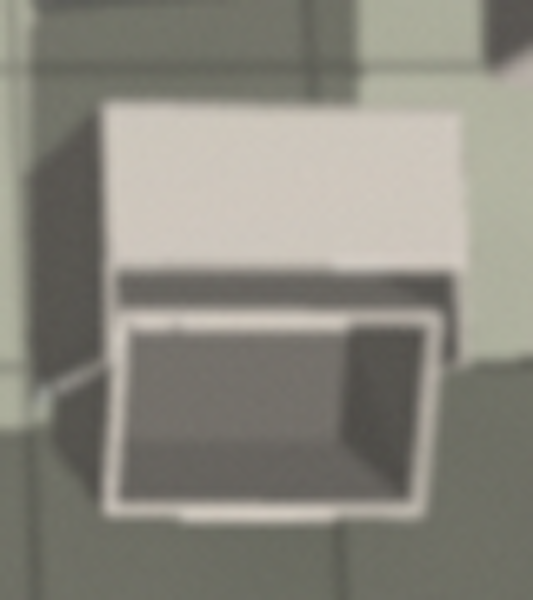

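```bash
cat >> h.py <<'E'
def mv(x,y,z,yaw,p=None,y0=None):
    s=r.get_state(); p=s['tcp_pos'] if p is None else np.array(p); y0=s['eef_rot'][2] if y0 is None else y0
    R=np.array([[np.cos(np.radians(y0)),np.sin(np.radians(y0)),0],[np.sin(np.radians(y0)),-np.cos(np.radians(y0)),0],[0,0,-1]]).T
    R=np.column_stack([[np.cos(np.radians(y0)),np.sin(np.radians(y0)),0],[np.sin(np.radians(y0)),-np.cos(np.radians(y0)),0],[0,0,-1]])
    t=R.T@(np.array([x,y,z])-p); dy=(yaw-y0+180)%360-180
    print('trans',t.round(4),'turn',round(-np.radians(dy),4),'rows>=',np.ceil(max(np.linalg.norm(t)/.0417,abs(dy)/7.16)))
E
python3 - <<'E'
from h import *
A=lambda u,v,h:px('top0',225+u/5.2174-.4,150+v/5.2174-.4,h)
a=A(62,548,.005);b=A(195,425,.005);d=b-a;print('tw',a,b,(a+b)/2,np.linalg.norm(d),np.degrees(np.arctan2(d[1],d[0])))
c=[A(*q,.016) for q in [(600,437),(622,465),(512,550),(487,520)]];print('sp',np.mean(c,0),[np.linalg.norm(c[i]-c[i-1]) for i in range(4)]); d=c[1]-c[2];print(np.degrees(np.arctan2(d[1],d[0])))
print('cap',A(332,155,.102)); d=A(372,137,.104)-A(332,150,.104);print(np.degrees(np.arctan2(d[1],d[0])))
h=[A(*q,.01) for q in [(248,82),(437,105),(413,297),(228,268)]];print('holder',np.mean(h,0),[np.linalg.norm(h[i]-h[i-1]) for i in range(4)])
for i in range(4):
    d=h[i]-h[i-1];print(np.degrees(np.arctan2(d[1],d[0])))
V=np.linalg.inv(load('wrist0')['view']);print(V.round(3),load('wrist0')['K'])
B=lambda u,v,h:px('top0',150+u/6.667-.4,165+v/6.667-.4,h)
print('dish top/bot/left/right rim',[B(*q,.038).round(4) for q in [(215,95),(225,518),(70,285),(268,230),(290,430),(240,515)]])
C=lambda u,v,h:px('top0',370+u/6.667-.4,165+v/6.667-.4,h)
print('bin top',[C(*q,.15).round(4) for q in [(103,103),(460,112),(108,270),(460,272)]],'mouth',[C(*q).round(4) for q in [(130,322,.134),(430,318,.134),(112,508,.101),(420,510,.101)]])
crop('scene0',200,180,320,280,'s1')
E
```

```text
tw [0.40840129 0.17963958 0.005     ] [0.48146694 0.10030163 0.005     ] [0.44493411 0.1399706  0.005     ] 0.10785685260631725 -47.356723810463706
sp [ 0.43847311 -0.11355602  0.016     ] [np.float64(0.08363006323725299), np.float64(0.02098444714350662), np.float64(0.08278110879504479), np.float64(0.022871355504619197)]
-53.25742108120829
cap [0.62414868 0.01751312 0.102     ]
-72.06227145640155
holder [0.62528746 0.01719425 0.01      ] [np.float64(0.11634642530005415), np.float64(0.1166487381851291), np.float64(0.11994513797600241), np.float64(0.11298619680452399)]
-6.106312248051767
-97.64613533335465
172.06976884989993
80.5080652247071
[[-0.368 -0.901 -0.232  0.187]
 [ 0.93  -0.355 -0.094 -0.652]
 [ 0.002 -0.25   0.968  0.385]
 [ 0.     0.     0.     1.   ]] [336.34439039 336.34439039 275.50794337 214.10300085]
dish top/bot/left/right rim [array([0.6439, 0.3503, 0.038 ]), array([0.4452, 0.3392, 0.038 ]), array([0.554 , 0.4159, 0.038 ]), array([0.5791, 0.3229, 0.038 ]), array([0.4856, 0.31  , 0.038 ]), array([0.4466, 0.3322, 0.038 ])]
bin top [array([ 0.6091, -0.2555,  0.15  ]), array([ 0.6046, -0.4099,  0.15  ]), array([ 0.5375, -0.2541,  0.15  ]), array([ 0.5355, -0.405 ,  0.15  ])] mouth [array([ 0.5176, -0.2667,  0.134 ]), array([ 0.5182, -0.3969,  0.134 ]), array([ 0.4411, -0.264 ,  0.101 ]), array([ 0.4385, -0.3999,  0.101 ])]
6.0
```

View pics/s1.png

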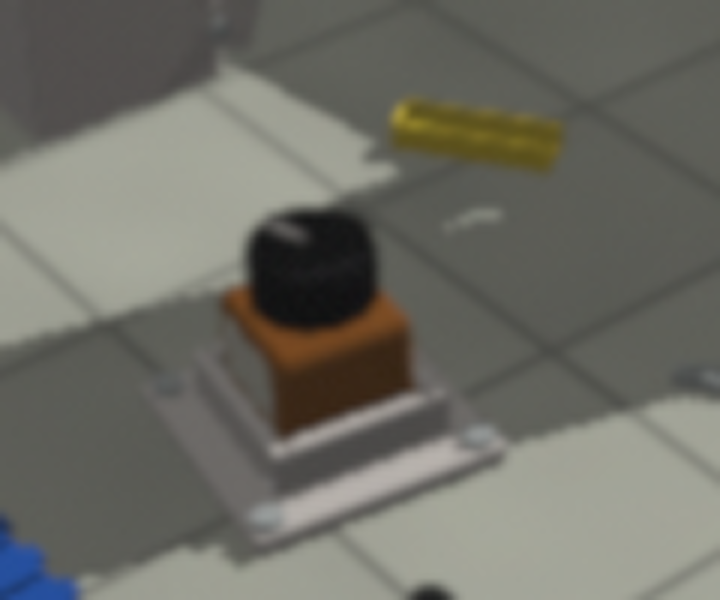

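The label is on the face towards +x (left face in the scene crop, around (245,365)). I'll hover over the splint first, look, then go to the tweezers.

```bash
python3 - <<'E'
from h import *
mv(0.46,-0.113,0.22,-53)
E
```

```text
trans [-0.3862  0.4003  0.0058] turn -1.8398 rows>= 15.0
```

servo_tool([
  [-0.386, 0.4, 0.006],
  [-0.386, 0.4, 0.006],
  [-0.386, 0.4, 0.006],
  [-0.386, 0.4, 0.006],
  [-0.386, 0.4, 0.006],
  [-0.386, 0.4, 0.006],
  [-0.386, 0.4, 0.006],
  [-0.386, 0.4, 0.006],
  [-0.386, 0.4, 0.006],
  [-0.386, 0.4, 0.006],
], grip=[-1, -1, -1, -1, -1, -1, -1, -1, -1, -1], turn=[-1.84, -1.84, -1.84, -1.84, -1.84, -1.84, -1.84, -1.84, -1.84, -1.84])

```text
time_s: 0.98
tcp_pos: [0.4072, -0.2405, 0.2222]
eef_rot: [-180.0, -0.0, -86.4]
contact_force: [1.6, -1.0, -0.1]
gripper_width: 0.0875
```

```bash
python3 - <<'E'
from h import *
print(r.get_state()['tcp_pos'],r.get_state()['eef_rot'],r.get_state()['joints'])
mv(0.46,-0.113,0.22,-53)
E
```

```text
[ 0.40717141 -0.24047388  0.22217993] [-1.79975205e+02 -1.86110545e-03 -8.64444678e+01] [-6.63950149e+00  1.31923262e+00 -2.42391322e+01 -2.83491438e-03
 -6.44169023e+01  1.01962577e+01]
trans [-0.124  -0.0606  0.0022] turn -0.5837 rows>= 5.0
```

servo_tool([
  [-0.124, -0.06, 0.002],
  [-0.124, -0.06, 0.002],
  [-0.124, -0.06, 0.002],
  [-0.124, -0.06, 0.002],
  [-0.124, -0.06, 0.002],
  [-0.124, -0.06, 0.002],
], grip=[-1, -1, -1, -1, -1, -1], turn=[-0.58, -0.58, -0.58, -0.58, -0.58, -0.58])

```text
time_s: 1.48
tcp_pos: [0.4602, -0.114, 0.2199]
eef_rot: [180.0, 0.0, -53.2]
contact_force: [0.7, -0.5, -0.7]
gripper_width: 0.0875
```

```bash
python3 - <<'E'
from h import *
snap('wrist','wsp')
mv(0.445,0.14,0.15,-47)
E
```

```text
trans [-0.2138 -0.1392  0.0699] turn -0.1148 rows>= 7.0
```

View pics/wsp.png

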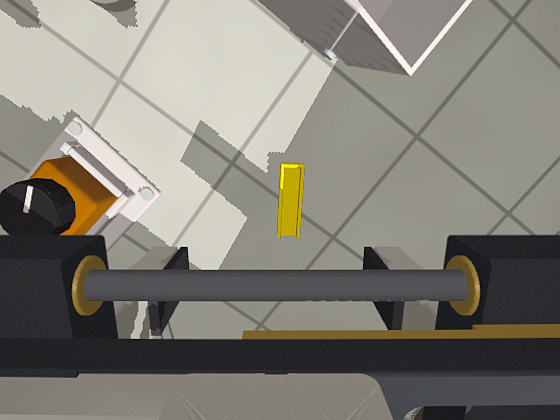

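The wrist view shows the splint with corners (282,163), (304,163), (300,239), (277,237), and the cap at the left near (38,207) with its ridge visible.

```bash
python3 - <<'E'
from h import *
A=lambda u,v,h:px('wsp',u,v,h)
c=[A(*q,.016) for q in [(282,163),(304,163),(300,239),(277,237)]];print('sp',np.mean(c,0),[np.linalg.norm(c[i]-c[i-1]) for i in range(4)])
for i,j in ((3,0),(2,1)):
  d=c[j]-c[i];print(np.degrees(np.arctan2(d[1],d[0])))
print(A(290,200,0.004))
crop('wsp',0,130,180,260,'wc')
E
```

```text
sp [ 0.43984073 -0.11359445  0.016     ] [np.float64(0.08369951361804964), np.float64(0.023621045036264623), np.float64(0.08597540131165024), np.float64(0.026272442634837273)]
-56.82885866523251
-55.03696153109987
[ 0.43956411 -0.11278803  0.004     ]
4.444444444444445
```

View pics/wc.png

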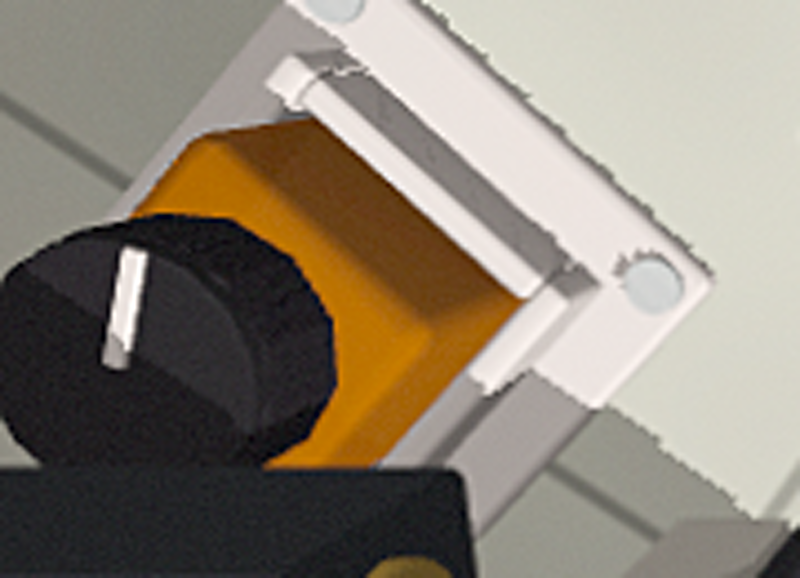

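servo_tool([
  [-0.194, -0.139, 0.03],
  [-0.194, -0.139, 0.03],
  [-0.194, -0.139, 0.03],
  [-0.194, -0.139, 0.03],
  [-0.194, -0.139, 0.03],
  [-0.194, -0.139, 0.03],
  [-0.194, -0.139, 0.03],
  [-0.194, -0.139, 0.03],
  [-0.194, -0.139, 0.03],
], grip=[-1, -1, -1, -1, -1, -1, -1, -1, -1], turn=[-0.115, -0.115, -0.115, -0.115, -0.115, -0.115, -0.115, -0.115, -0.115])

```text
time_s: 2.28
tcp_pos: [0.4565, 0.1227, 0.1899]
eef_rot: [180.0, 0.0, -47.1]
contact_force: [0.4, 0.1, -0.0]
gripper_width: 0.0878
```

```bash
python3 - <<'E'
from h import *
snap('wrist','wtw')
E
```

```text
(no output)
```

View pics/wtw.png

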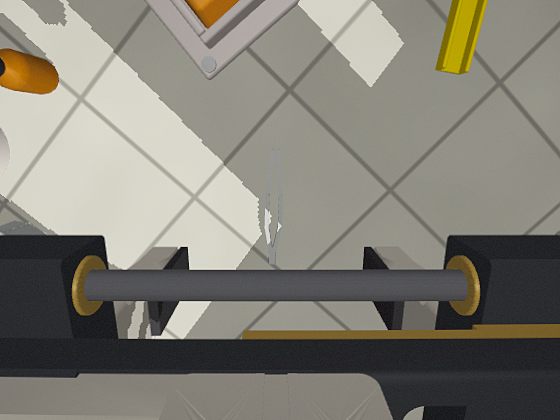

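```bash
python3 - <<'E'
from h import *
crop('wtw',220,130,330,275,'wtwc')
E
```

```text
4.137931034482759
```

View pics/wtwc.png

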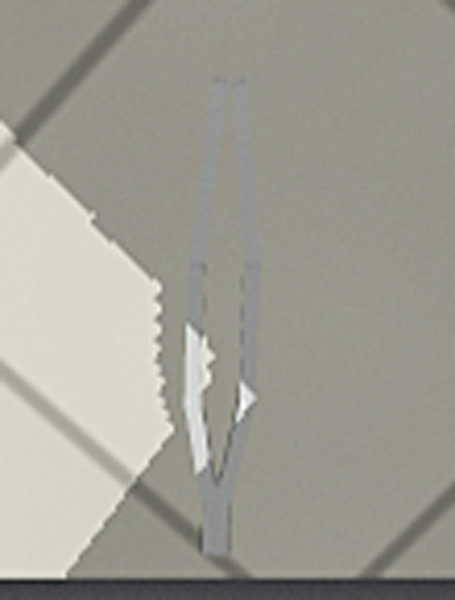

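```bash
python3 - <<'E'
from h import *
A=lambda u,v,h:px('wtw',219.6+u/4.138,129.6+v/4.138,h)
t=A(230,78,.006);e=A(216,553,.006);d=t-e
print(t,e,(t+e)/2,np.linalg.norm(d),np.degrees(np.arctan2(d[1],d[0])))
f=(A(190,262,.009)+A(260,262,.009))/2; b=(A(184,405,.009)+A(253,400,.009))/2; u=(f-b);n=np.linalg.norm(u);print(n,np.linalg.norm(A(190,262,.009)-A(260,262,.009)),b+u/n*.02,np.degrees(np.arctan2(u[1],u[0])))
c=(t+e)/2; 
mv(c[0],c[1],.002,-48)
mv(c[0],c[1],.03,-48)
E
```

```text
[0.48879021 0.08923025 0.006     ] [0.40732767 0.18240795 0.006     ] [0.44805894 0.1358191  0.006     ] 0.12376683241152199 -48.83774802901927
0.03645869392004243 0.01739362361912399 [0.44858164 0.13547751 0.009     ] -49.78508876167213
trans [-0.0157 -0.003   0.1881] turn 0.0153 rows>= 5.0
trans [-0.0157 -0.003   0.1601] turn 0.0153 rows>= 4.0
```

servo_tool([
  [-0.0157, -0.003, 0.04],
  [-0.0157, -0.003, 0.08],
  [-0.0157, -0.003, 0.12],
  [-0.0157, -0.003, 0.145],
  [-0.0157, -0.003, 0.16],
  [-0.0157, -0.003, 0.17],
  [-0.0157, -0.003, 0.18],
  [-0.0157, -0.003, 0.186],
  [-0.0157, -0.003, 0.187],
  [-0.0157, -0.003, 0.187],
], grip=[-1, -1, -1, -1, -0.6, -0.6, -0.6, -0.6, -0.6, -0.6], turn=[0.033, 0.033, 0.033, 0.033, 0.033, 0.033, 0.033, 0.033, 0.033, 0.033])

```text
time_s: 3.17
tcp_pos: [0.4483, 0.1361, 0.0031]
eef_rot: [180.0, -0.0, -49.0]
contact_force: [-0.4, -0.3, 0.3]
gripper_width: 0.0708
```

servo_tool([
  [0, 0, 0],
  [0, 0, 0],
  [0, 0, 0],
  [0, 0, 0],
  [0, 0, 0],
  [0, 0, 0],
  [0, 0, 0],
  [0, 0, 0],
  [0, 0, 0],
  [0, 0, 0],
], grip=[1, 1, 1, 1, 1, 1, 1, 1, 1, 1], turn=[0, 0, 0, 0, 0, 0, 0, 0, 0, 0], newtons=25)

```text
time_s: 4.0
tcp_pos: [0.448, 0.1369, 0.0031]
eef_rot: [180.0, 0.0, -48.9]
contact_force: [0.1, 0.2, 1.1]
gripper_width: 0.0172
```

```bash
python3 - <<'E'
from h import *
mv(0.545,0.366,0.17,5)
E
```

```text
trans [-0.1087 -0.2237 -0.1669] turn -0.9401 rows>= 8.0
```

servo_tool([
  [0, 0, -0.03],
  [0, 0, -0.065],
  [-0.01, -0.02, -0.1],
  [-0.03, -0.06, -0.13],
  [-0.109, -0.224, -0.167],
  [-0.109, -0.224, -0.167],
  [-0.109, -0.224, -0.167],
  [-0.109, -0.224, -0.167],
  [-0.109, -0.224, -0.167],
  [-0.109, -0.224, -0.167],
], grip=[1, 1, 1, 1, 1, 1, 1, 1, 1, 1], turn=[0, 0, 0, -0.1, -0.94, -0.94, -0.94, -0.94, -0.94, -0.94])

```text
time_s: 4.83
tcp_pos: [0.5474, 0.3716, 0.1705]
eef_rot: [-179.9, -0.1, 0.3]
contact_force: [0.9, 0.0, 0.2]
gripper_width: 0.0175
```

```bash
python3 - <<'E'
from h import *
mv(0.545,0.366,0.17,5)
E
```

```text
trans [-0.0024  0.0056  0.0005] turn -0.0813 rows>= 1.0
```

servo_tool([
  [0, 0, 0],
  [0, 0, 0],
  [0, 0, 0],
], grip=[1, 1, 1], turn=[-0.04, -0.04, -0.04])

```text
time_s: 5.08
tcp_pos: [0.5448, 0.3662, 0.1695]
eef_rot: [180.0, 0.0, 2.0]
contact_force: [-0.7, -0.3, -0.4]
gripper_width: 0.0172
```

```bash
python3 - <<'E'
from h import *
print(r.get_state()['tcp_pos'],r.get_state()['eef_rot'])
snap('wrist','wd'); snap('top','td')
z=load('td'); A=lambda u,v,h:px('td',u,v,h)
crop('td',150,165,250,255,'tdc')
E
```

```text
[0.54480811 0.36616948 0.16952979] [1.79959916e+02 4.18456471e-02 2.02539487e+00]
6.666666666666667
```

View pics/wd.png

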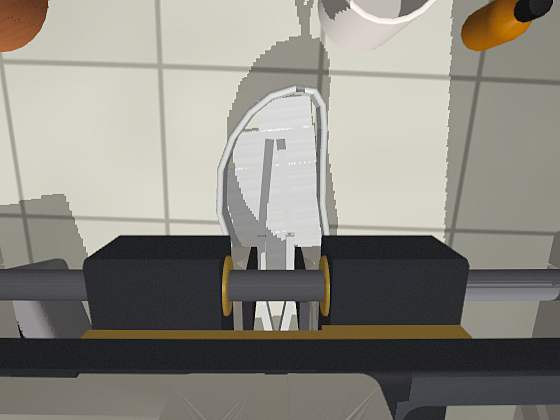

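View pics/tdc.png

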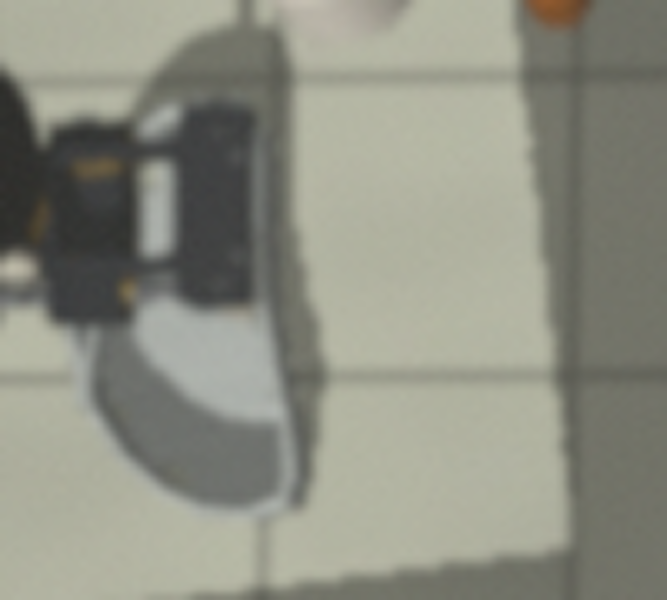

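```bash
python3 - <<'E'
from h import *
z=load('top0'); P=[]
for v in range(170,255):
  for u in range(152,205):
    p=px('top0',u,v)
    P.append(p)
P=np.array(P); m=(P[:,2]>.03)&(P[:,2]<.045)&(P[:,0]<.66); Q=P[m][:,:2]
rect=cv2.minAreaRect(Q.astype(np.float32)); print(m.sum(),rect)
for a in np.arange(0,16,2):
    t=np.radians(a); R=np.array([[np.cos(t),np.sin(t)],[-np.sin(t),np.cos(t)]]); q=Q@R.T; lo,hi=q.min(0),q.max(0); print(a,hi-lo,R.T@((lo+hi)/2))
# inner edges at mid
for x in (.50,.545,.59):
  s=Q[abs(Q[:,0]-x)<.006]; print(x,np.sort(s[:,1]).round(3))
E
```

```text
303 ((0.5392552614212036, 0.3677045404911041), (0.1961650848388672, 0.10127667337656021), 8.564549446105957)
0 [0.19388882 0.11063926] [0.542784   0.36364807]
2 [0.19443806 0.10808135] [0.54190466 0.36476496]
4 [0.1947504  0.10588225] [0.54096665 0.36557316]
6 [0.19527221 0.10387383] [0.54017999 0.36649626]
8 [0.19600183 0.10186602] [0.53946818 0.36744575]
10 [0.19649438 0.10333094] [0.53900331 0.36657203]
12 [0.19674753 0.10608473] [0.5387476  0.36497609]
14 [0.19676097 0.10870927] [0.53860384 0.3633662 ]
0.5 [0.313 0.313 0.314 0.315 0.316 0.316 0.316 0.317 0.321 0.402 0.404 0.404
 0.404 0.405 0.407 0.408 0.408]
0.545 [0.324 0.324 0.325 0.327 0.327 0.327 0.328 0.414 0.414 0.415 0.415 0.415
 0.415 0.416 0.418 0.418 0.419]
0.59 [0.327 0.327 0.328 0.328 0.328 0.329 0.329 0.407 0.407 0.407 0.408 0.408
 0.41  0.411]
```

```bash
python3 - <<'E'
from h import *
mv(0.541,0.370,0.0075,8)
E
```

```text
trans [-0.0038 -0.0042  0.1625] turn -0.1044 rows>= 4.0
```

servo_tool([
  [-0.0038, -0.0042, 0.02],
  [-0.0038, -0.0042, 0.06],
  [-0.0038, -0.0042, 0.09],
  [-0.0038, -0.0042, 0.11],
  [-0.0038, -0.0042, 0.13],
  [-0.0038, -0.0042, 0.145],
  [-0.0038, -0.0042, 0.155],
  [-0.0038, -0.0042, 0.16],
  [-0.0038, -0.0042, 0.162],
  [-0.0038, -0.0042, 0.162],
], grip=[1, 1, 1, 1, 1, 1, 1, 1, 1, 1], turn=[-0.104, -0.104, -0.104, -0.104, -0.104, -0.104, -0.104, -0.104, -0.104, -0.104])

```text
time_s: 6.02
tcp_pos: [0.5413, 0.3705, 0.0084]
eef_rot: [-180.0, -0.0, 8.1]
contact_force: [0.3, -0.2, 0.1]
gripper_width: 0.0171
```

servo_tool([
  [0, 0, 0],
  [0, 0, 0],
  [0, 0, 0],
  [0, 0, 0],
  [0, 0, 0],
], grip=[0.38, 0.38, 0.38, 0.38, 0.38], turn=[0, 0, 0, 0, 0])

```text
time_s: 6.43
tcp_pos: [0.5413, 0.3706, 0.0086]
eef_rot: [-180.0, -0.0, 8.1]
contact_force: [1.2, 0.3, 0.4]
gripper_width: 0.0271
```

servo_tool([
  [0, 0, -0.01],
  [0, 0, -0.03],
  [0, 0, -0.06],
  [0, 0, -0.1],
  [0, 0, -0.14],
  [0, 0, -0.15],
  [0, 0, -0.15],
  [0, 0, -0.15],
], grip=[0.38, 0.38, 0.38, 0.38, 0.0, 0.0, 0, 0], turn=[0, 0, 0, 0, 0, 0, 0, 0])

```text
time_s: 7.1
tcp_pos: [0.5414, 0.3708, 0.16]
eef_rot: [-179.9, -0.1, 8.1]
contact_force: [0.7, -0.1, -0.2]
gripper_width: 0.0427
```

```bash
python3 - <<'E'
from h import *
snap('wrist','wd2')
mv(0.4398,-0.1136,0.15,-56)
E
```

```text
trans [-0.168   0.4649  0.0084] turn 1.1184 rows>= 12.0
```

View pics/wd2.png

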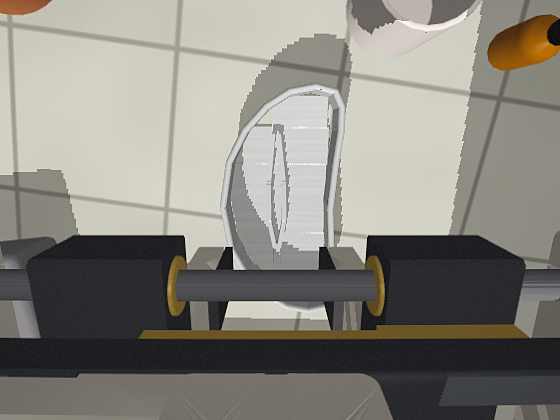

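Tweezers lie in the dish (278,125)–(278,250), released. Now the splint.

servo_tool([
  [-0.168, 0.465, 0.008],
  [-0.168, 0.465, 0.008],
  [-0.168, 0.465, 0.008],
  [-0.168, 0.465, 0.008],
  [-0.168, 0.465, 0.008],
  [-0.168, 0.465, 0.008],
  [-0.168, 0.465, 0.008],
  [-0.168, 0.465, 0.008],
  [-0.168, 0.465, 0.008],
  [-0.168, 0.465, 0.008],
], grip=[-0.3, -0.3, -0.3, -0.3, -0.3, -0.3, -0.3, -0.3, -0.3, -0.3], turn=[1.118, 1.118, 1.118, 1.118, 1.118, 1.118, 1.118, 1.118, 1.118, 1.118])

```text
time_s: 7.98
tcp_pos: [0.4543, -0.0394, 0.1504]
eef_rot: [179.9, 0.0, -56.4]
contact_force: [1.3, -0.3, 0.0]
gripper_width: 0.0571
```

```bash
python3 - <<'E'
from h import *
print(r.get_state()['qd'].round(1))
mv(0.455,-0.130,0.15,-56)
E
```

```text
[-57.   -7.1  -8.9   0.1   2.2  67.3]
trans [0.0758 0.0496 0.0004] turn -0.0068 rows>= 3.0
```

servo_tool([
  [0.06, 0.035, 0],
  [0.06, 0.035, 0],
  [0.06, 0.035, 0],
  [0.06, 0.035, 0],
  [0.06, 0.035, 0],
], grip=[-0.3, -0.3, -0.3, -0.3, -0.3], turn=[0, 0, 0, 0, 0])

```text
time_s: 8.4
tcp_pos: [0.46, -0.1068, 0.1505]
eef_rot: [179.9, 0.1, -56.0]
contact_force: [-0.2, 0.8, 0.6]
gripper_width: 0.0569
```

```bash
python3 - <<'E'
from h import *
snap('wrist','wsp2')
mv(0.4398,-0.1134,0.003,-55.5)
E
```

```text
trans [-0.0056  0.0209  0.1477] turn -0.008 rows>= 4.0
```

View pics/wsp2.png

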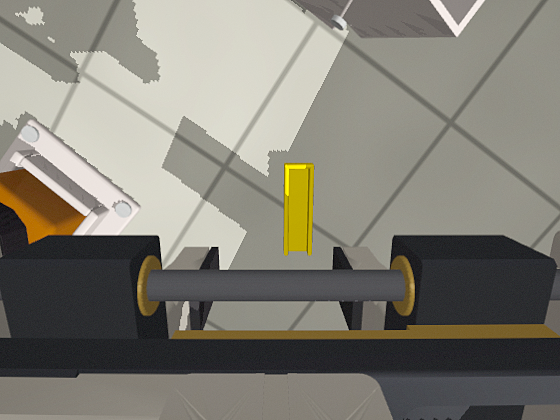

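```bash
python3 - <<'E'
from h import *
c=[px('wsp2',*q,.016) for q in [(285,164),(313,164),(312,255),(284,254)]];print('sp',np.mean(c,0),[np.linalg.norm(c[i]-c[i-1]) for i in range(4)])
for i,j in ((3,0),(2,1)):
  d=c[j]-c[i];print(np.degrees(np.arctan2(d[1],d[0])))
E
```

```text
sp [ 0.43994205 -0.11315781  0.016     ] [np.float64(0.08337218645577525), np.float64(0.02434077461964752), np.float64(0.08440121998244479), np.float64(0.026131076015022178)]
-56.271409068015295
-55.066480565035974
```

Agrees. I'll descend and grip the splint.

servo_tool([
  [-0.0056, 0.0209, 0.03],
  [-0.0056, 0.0209, 0.06],
  [-0.0056, 0.0209, 0.085],
  [-0.0056, 0.0209, 0.105],
  [-0.0056, 0.0209, 0.12],
  [-0.0056, 0.0209, 0.133],
  [-0.0056, 0.0209, 0.141],
  [-0.0056, 0.0209, 0.146],
  [-0.0056, 0.0209, 0.147],
  [-0.0056, 0.0209, 0.147],
], grip=[-0.3, -0.3, -0.3, -0.3, -0.3, -0.3, -0.3, -0.3, -0.3, -0.3], turn=[-0.008, -0.008, -0.008, -0.008, -0.008, -0.008, -0.008, -0.008, -0.008, -0.008])

```text
time_s: 9.28
tcp_pos: [0.4404, -0.1133, 0.0044]
eef_rot: [180.0, -0.0, -55.5]
contact_force: [0.2, 0.1, -0.1]
gripper_width: 0.057
```

servo_tool([
  [0, 0, 0],
  [0, 0, 0],
  [0, 0, 0],
  [0, 0, 0],
  [0, 0, 0],
  [0, 0, 0],
  [0, 0, 0],
], grip=[1, 1, 1, 1, 1, 1, 1], turn=[0, 0, 0, 0, 0, 0, 0], newtons=25)

```text
time_s: 9.87
tcp_pos: [0.4403, -0.1138, 0.0045]
eef_rot: [-180.0, -0.0, -55.5]
contact_force: [-0.6, 0.3, 4.1]
gripper_width: 0.0258
```

```bash
python3 - <<'E'
from h import *
a=(0.5176+.5182)/2; print(a)
P=[]
for v in range(175,250):
  for u in range(375,445):
    p=px('top0',u,v); P.append(p)
P=np.array(P); m=(P[:,2]>.145)&(P[:,2]<.16); print('top',cv2.minAreaRect(P[m][:,:2].astype(np.float32)),P[m].min(0),P[m].max(0))
m=(P[:,2]>.09)&(P[:,2]<.14); print('rims',cv2.minAreaRect(P[m][:,:2].astype(np.float32)),P[m].min(0),P[m].max(0))
for yaw in (-90,90): mv(0.474,-0.332,0.22,yaw)
print(r.get_state()['joints'].round(1))
E
```

```text
0.5179
top ((0.5553702712059021, -0.3317945599555969), (0.15742529928684235, 0.10364831238985062), 89.50130462646484) [ 0.50290587 -0.41070298  0.14501271] [ 0.6071297  -0.2529312   0.15714469]
rims ((0.5219748616218567, -0.3300536870956421), (0.15583455562591553, 0.1697978526353836), 89.25932312011719) [ 0.43695325 -0.40795158  0.09008897] [ 0.60785364 -0.25191043  0.13976238]
trans [ 0.1989  0.0958 -0.2155] turn 0.6021 rows>= 8.0
trans [ 0.1989  0.0958 -0.2155] turn -2.5395 rows>= 21.0
[ 10.5  16.2 -42.    0.  -31.8  24. ]
```

servo_tool([
  [0, 0, -0.03],
  [0, 0, -0.07],
  [0, 0, -0.11],
  [0, 0, -0.15],
  [0, 0, -0.185],
  [0.02, 0.01, -0.2],
  [0.197, 0.1, -0.2],
  [0.197, 0.1, -0.2],
  [0.197, 0.1, -0.2],
  [0.197, 0.1, -0.2],
], grip=[1, 1, 1, 1, 1, 1, 1, 1, 1, 1], turn=[0, 0, 0, 0, 0.1, 0.2, 0.602, 0.602, 0.602, 0.602])

```text
time_s: 10.7
tcp_pos: [0.465, -0.303, 0.2045]
eef_rot: [-180.0, 0.0, -90.4]
contact_force: [1.2, 0.8, 0.9]
gripper_width: 0.0258
```

servo_tool([
  [0.01, 0.01, 0],
  [0.01, 0.01, 0],
  [0.01, 0.01, 0],
], grip=[1, 1, 1], turn=[0, 0, 0])

```text
time_s: 10.95
tcp_pos: [0.4543, -0.3118, 0.2036]
eef_rot: [179.9, 0.0, -90.1]
contact_force: [-0.0, -0.1, -0.6]
gripper_width: 0.0258
```

```bash
python3 - <<'E'
from h import *
snap('wrist','wb');mv(0.478,-0.332,0.104,-90)
E
```

```text
trans [ 0.0208 -0.0233  0.0999] turn -0.0009 rows>= 3.0
```

View pics/wb.png

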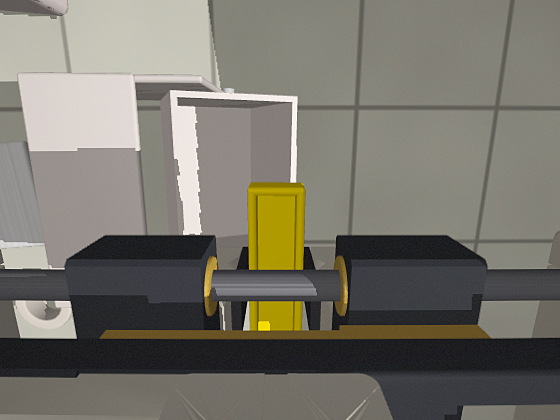

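The splint is held and the basket mouth is visible, from column 172 at the back edge to 297 at the front. I'll cross-check the mouth position.

```bash
python3 - <<'E'
from h import *
for u,v,h in [(170,92,.134),(180,98,.134),(297,98,.101),(292,101,.101),(297,180,.101)]: print(px('wb',u,v,h),px('wb',u,v))
E
```

```text
[ 0.52260797 -0.40081057  0.134     ] [ 0.52253597 -0.4007871   0.13424362]
[ 0.51640966 -0.39709674  0.134     ] [ 0.51936299 -0.39797814  0.12299892]
[ 0.43868489 -0.39944496  0.101     ] [ 0.43247587 -0.40733207  0.00115029]
[ 0.44236353 -0.39733538  0.101     ] [ 0.4424587  -0.39719513  0.10297715]
[ 0.43787525 -0.33834709  0.101     ] [ 0.43137456 -0.32297786  0.0014114 ]
```

servo_tool([
  [0.021, -0.0255, 0],
  [0.021, -0.0255, 0],
  [0.021, -0.0255, 0.02],
  [0.021, -0.0255, 0.04],
  [0.021, -0.0255, 0.06],
  [0.021, -0.0255, 0.08],
  [0.021, -0.0255, 0.092],
  [0.021, -0.0255, 0.098],
  [0.021, -0.0255, 0.1],
], grip=[1, 1, 1, 1, 1, 1, 1, 1, 1], turn=[0, 0, 0, 0, 0, 0, 0, 0, 0])

```text
time_s: 11.75
tcp_pos: [0.4807, -0.3311, 0.1035]
eef_rot: [179.9, 0.0, -89.9]
contact_force: [-0.2, -0.5, 1.5]
gripper_width: 0.0255
```

servo_tool([
  [0, 0, 0],
  [0, 0, 0],
  [0, 0, 0],
  [0, 0, 0],
  [0, 0, 0],
  [0, 0, 0],
], grip=[1, 0.24, 0.24, 0.24, 0.24, 0.24], turn=[0, 0, 0, 0, 0, 0])

```text
time_s: 12.25
tcp_pos: [0.4808, -0.3323, 0.1048]
eef_rot: [-180.0, -0.0, -90.0]
contact_force: [0.5, 0.4, 0.5]
gripper_width: 0.0334
```

servo_tool([
  [0, 0, -0.02],
  [0, 0, -0.05],
  [0, 0, -0.09],
  [0, 0, -0.12],
  [0, 0, -0.12],
  [0, 0, -0.12],
], grip=[0.24, 0.24, 0.24, 0.24, -0.5, -0.5], turn=[0, 0, 0, 0, 0, 0])

```text
time_s: 12.75
tcp_pos: [0.4817, -0.3326, 0.2269]
eef_rot: [-179.7, -0.1, -90.0]
contact_force: [-0.3, 0.8, -1.3]
gripper_width: 0.0416
```

```bash
python3 - <<'E'
from h import *
snap('wrist','wb2');print(r.get_state()['joints']);mv(0.56,0.0175,0.2,-130)
E
```

```text
[-1.54890537e+01  1.20770618e+01 -1.13047669e+01 -2.05278283e-02
 -6.65263986e+01  1.54816551e+01]
trans [-0.3496 -0.0792  0.025 ] turn 0.6979 rows>= 9.0
```

View pics/wb2.png

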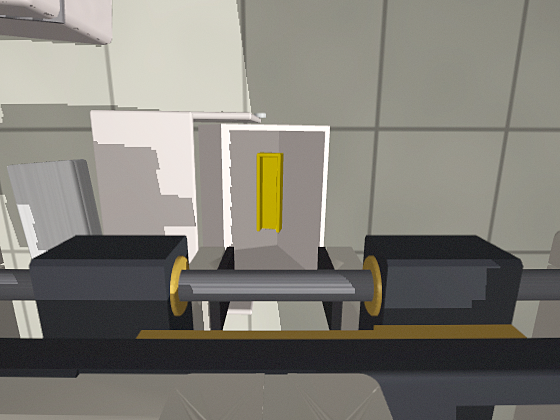

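Splint lies in the basket at (269,190), released. Now I'll look closely at the cap.

```bash
python3 - <<'E'
from h import *
mv(0.633,0.0675,0.225,-100)
E
```

```text
trans [-0.3997 -0.1521 -0.    ] turn 0.1743 rows>= 11.0
```

servo_tool([
  [-0.4, -0.152, 0],
  [-0.4, -0.152, 0],
  [-0.4, -0.152, 0],
  [-0.4, -0.152, 0],
  [-0.4, -0.152, 0],
  [-0.4, -0.152, 0],
  [-0.4, -0.152, 0],
  [-0.4, -0.152, 0],
  [-0.4, -0.152, 0],
  [-0.4, -0.152, 0],
], grip=[-1, -1, -1, -1, -1, -1, -1, -1, -1, -1], turn=[0.174, 0.174, 0.174, 0.174, 0.174, 0.174, 0.174, 0.174, 0.174, 0.174])

```text
time_s: 13.63
tcp_pos: [0.627, 0.0559, 0.2228]
eef_rot: [179.9, -0.1, -100.0]
contact_force: [2.1, -0.8, 0.2]
gripper_width: 0.0875
```

servo_tool([
  [0, 0, 0],
  [0, 0, 0],
  [0, 0, 0],
], grip=[-1, -1, -1], turn=[0, 0, 0])

```text
time_s: 13.88
tcp_pos: [0.6266, 0.0541, 0.2226]
eef_rot: [179.8, -0.1, -99.9]
contact_force: [-0.5, -0.4, 1.1]
gripper_width: 0.0876
```

```bash
python3 - <<'E'
from h import *
snap('wrist','wcap');print(r.get_state()['joints'])
E
```

```text
[ 2.26205427e+01  1.64519606e+01 -5.66808761e+00 -8.30453770e-03
 -6.80089409e+01 -3.26026132e+01]
```

View pics/wcap.png

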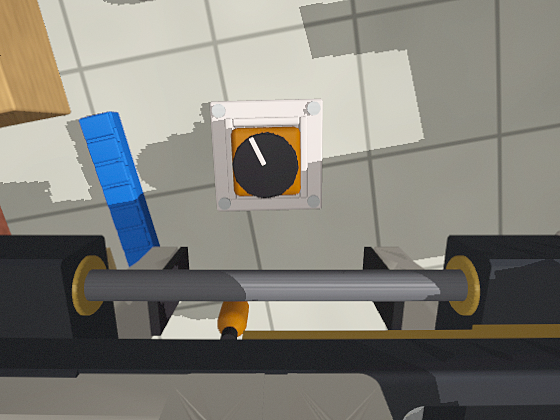

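```bash
python3 - <<'E'
from h import *
crop('wcap',200,90,335,215,'wcapc')
E
```

```text
4.8
```

View pics/wcapc.png

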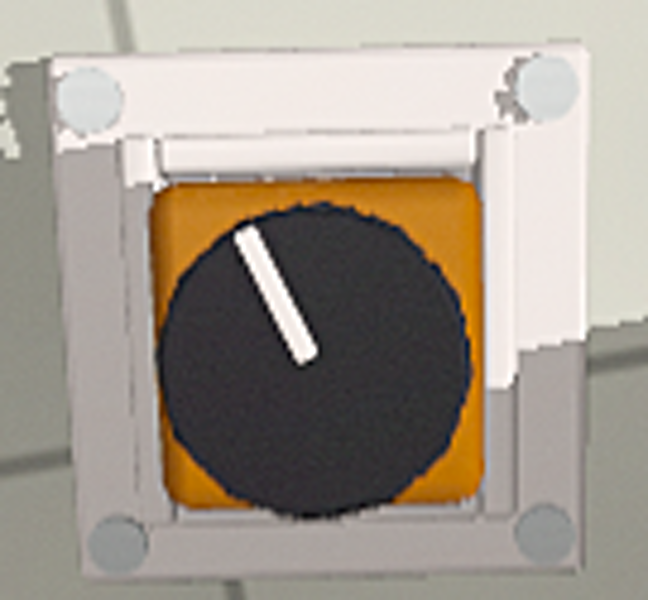

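```bash
python3 - <<'E'
from h import *
A=lambda u,v,h:px('wcap',199.6+u/4.8,89.6+v/4.8,h)
cs=[A(*q,.102) for q in [(157,360),(471,355),(320,203),(312,518)]]
print('cap',(cs[0]+cs[1])/2,(cs[2]+cs[3])/2,np.linalg.norm(cs[0]-cs[1]),np.linalg.norm(cs[2]-cs[3]))
d=A(246,232,.103)-A(307,358,.103);print('ridge',np.degrees(np.arctan2(d[1],d[0])))
print('ridge start',A(307,358,.103))
h=[A(*q,.01) for q in [(50,57),(588,42),(582,572),(83,575)]];print('holder',np.mean(h,0),[np.linalg.norm(h[i]-h[i-1]) for i in range(4)])
for i in range(4):
    d=h[i]-h[i-1];print(np.degrees(np.arctan2(d[1],d[0])))
d=A(482,190,.07)-A(152,190,.07);print('jar',np.degrees(np.arctan2(d[1],d[0])))
d=A(460,182,.07)-A(170,188,.07);print('jar',np.degrees(np.arctan2(d[1],d[0])))
d=A(483,490,.07)-A(483,195,.07);print('jar',np.degrees(np.arctan2(d[1],d[0])))
mv(0.6245,0.0175,0.0765,-100)
E
```

```text
cap [0.62899867 0.01591889 0.102     ] [0.62887808 0.01711696 0.102     ] 0.054198490286792134 0.054208479852973356
ridge -74.40893407695803
ridge start [0.63014828 0.01570381 0.103     ]
holder [0.62906611 0.01739958 0.01      ] [np.float64(0.11698578201361912), np.float64(0.11802538416288952), np.float64(0.11946844499316552), np.float64(0.11832319653489551)]
-98.82142001136661
171.58240790934585
81.31729285439819
-9.620651009608585
jar 170.05105340855627
jar 171.20138814119105
jar 81.09408704195634
trans [ 0.0357 -0.0041  0.1466] turn 0.0003 rows>= 4.0
```

The cap crop gives a 54.2 mm diameter centred at (0.629, 0.0165). The ridge points at −74°, the jar label at −8.6°, so about 68° of turn is needed. I'll descend and close lightly first.

```bash
python3 - <<'E'
from h import *
mv(0.6285,0.0168,0.077,-100)
E
```

```text
trans [ 0.0357 -0.0081  0.1461] turn 0.0003 rows>= 4.0
```

servo_tool([
  [0.0357, -0.0081, 0.01],
  [0.0357, -0.0081, 0.03],
  [0.0357, -0.0081, 0.06],
  [0.0357, -0.0081, 0.085],
  [0.0357, -0.0081, 0.105],
  [0.0357, -0.0081, 0.12],
  [0.0357, -0.0081, 0.132],
  [0.0357, -0.0081, 0.14],
  [0.0357, -0.0081, 0.145],
  [0.0357, -0.0081, 0.146],
], grip=[-1, -1, -1, -1, -1, -1, -1, -1, -1, -1], turn=[0, 0, 0, 0, 0, 0, 0, 0, 0, 0])

```text
time_s: 14.77
tcp_pos: [0.629, 0.0169, 0.0779]
eef_rot: [180.0, -0.0, -100.0]
contact_force: [-0.3, 0.0, 1.0]
gripper_width: 0.0877
```

servo_tool([
  [0, 0, 0],
  [0, 0, 0],
  [0, 0, 0],
  [0, 0, 0],
  [0, 0, 0],
  [0, 0, 0],
  [0, 0, 0],
  [0, 0, 0],
  [0, 0, 0],
  [0, 0, 0],
], grip=[0.2, 0.2, 0.3, 0.3, 0.6, 0.6, 1, 1, 1, 1], turn=[0, 0, 0, 0, 0, 0, 0, 0, 0, 0], newtons=5)

```text
time_s: 15.6
tcp_pos: [0.6291, 0.0176, 0.0786]
eef_rot: [180.0, 0.0, -100.0]
contact_force: [-3.9, 1.6, 5.9]
gripper_width: 0.0553
```

```bash
python3 - <<'E'
from h import *
s=r.get_state(); print(s)
E
```

```text
{'time_s': 15.6, 'joints': array([ 1.93401451e+01,  2.35746740e+01, -1.57085975e+01, -7.84290482e-03,
       -5.07203277e+01, -2.92985100e+01]), 'qd': array([-0.05065318,  0.03006146,  0.06238866, -0.02091682,  0.04240649,
       -0.06645703]), 'joint_torque': array([-1.28966901e+00, -5.41078806e+01,  2.40197146e+01,  6.17484123e+00,
        1.05154160e+00,  5.75793310e-03]), 'tcp_pos': array([0.62908528, 0.0175692 , 0.07859829]), 'eef_rot': array([ 1.79993890e+02,  3.53259456e-03, -9.99633307e+01]), 'contact_force': array([-3.93846263,  1.59654935,  5.92679671]), 'moment': array([0.79733662, 1.49966749, 0.02158275]), 'gripper_width': 0.05526506502354988}
```

servo_tool([
  [0, 0.001, 0],
  [0, 0.001, 0],
  [0, 0.001, 0],
  [0, 0.001, 0],
  [0, 0.001, 0],
], grip=[1, 1, 1, 1, 1], turn=[0, 0, 0, 0, 0])

```text
time_s: 16.02
tcp_pos: [0.6289, 0.0176, 0.0786]
eef_rot: [-179.9, 0.0, -100.0]
contact_force: [0.6, -0.3, 3.3]
gripper_width: 0.0553
```

servo_tool([
  [0, 0, 0],
  [0, 0, 0],
  [0, 0, 0],
  [0, 0, 0],
  [0, 0, 0],
], grip=[1, 1, 1, 1, 1], turn=[0, 0, 0, 0, 0], newtons=45)

```text
time_s: 16.43
tcp_pos: [0.6289, 0.0177, 0.0787]
eef_rot: [-179.9, 0.0, -100.0]
contact_force: [3.0, -0.4, 4.9]
gripper_width: 0.0542
```

Firm, at 54.2 mm. I'll turn anticlockwise (negative tool turn) at a moderate pace, 10 rows at a time.

servo_tool([
  [0, 0, 0],
  [0, 0, 0],
  [0, 0, 0],
  [0, 0, 0],
  [0, 0, 0],
  [0, 0, 0],
  [0, 0, 0],
  [0, 0, 0],
  [0, 0, 0],
  [0, 0, 0],
], grip=[1, 1, 1, 1, 1, 1, 1, 1, 1, 1], turn=[-0.05, -0.1, -0.15, -0.2, -0.25, -0.3, -0.35, -0.4, -0.45, -0.5])

```text
time_s: 17.27
tcp_pos: [0.628, 0.0175, 0.0786]
eef_rot: [180.0, 0.0, -71.2]
contact_force: [0.8, -0.1, 7.2]
gripper_width: 0.0542
```

```bash
python3 - <<'E'
from h import *
s=r.get_state(); print(s['moment'],s['joints'])
E
```

```text
[-0.07052438  0.06625674 -0.20516283] [ 1.93722825e+01  2.34918417e+01 -1.58453396e+01 -5.48966850e-03
 -5.06818181e+01 -5.71832269e-01]
```

servo_tool([
  [0, 0, 0],
  [0, 0, 0],
  [0, 0, 0],
  [0, 0, 0],
  [0, 0, 0],
  [0, 0, 0],
  [0, 0, 0],
  [0, 0, 0],
  [0, 0, 0],
  [0, 0, 0],
], grip=[1, 1, 1, 1, 1, 1, 1, 1, 1, 1], turn=[-0.05, -0.1, -0.15, -0.2, -0.25, -0.3, -0.35, -0.4, -0.45, -0.5])

```text
time_s: 18.1
tcp_pos: [0.6287, 0.0175, 0.08]
eef_rot: [-180.0, -0.1, -42.5]
contact_force: [-1.8, 0.1, 15.8]
gripper_width: 0.0546
```

```bash
python3 - <<'E'
from h import *
s=r.get_state(); print(s['moment'],s['joints'],s['eef_rot'])
E
```

```text
[-0.14557669  0.78421774 -0.02242961] [ 19.37343699  23.40628023 -15.78820351   0.05200837 -50.73586893
  28.08585585] [-1.79957541e+02 -6.83444741e-02 -4.25078410e+01]
```

The turning moment fell from 0.2 to about 0 N·m and the seal is pushing the cap up (15.8 N), so the cap is free. I'm stopping the turn and lifting slowly.

servo_tool([
  [0, 0, -0.001],
  [0, 0, -0.002],
  [0, 0, -0.003],
  [0, 0, -0.004],
  [0, 0, -0.004],
], grip=[1, 1, 1, 1, 1], turn=[0, 0, 0, 0, 0])

```text
time_s: 18.52
tcp_pos: [0.6271, 0.0174, 0.0815]
eef_rot: [179.9, 0.1, -42.7]
contact_force: [-0.4, -0.2, -0.5]
gripper_width: 0.0543
```

servo_tool([
  [0, 0, -0.003],
  [0, 0, -0.006],
  [0, 0, -0.01],
  [0, 0, -0.015],
  [0, 0, -0.02],
  [0, 0, -0.026],
  [0, 0, -0.032],
  [0, 0, -0.037],
  [0, 0, -0.039],
  [0, 0, -0.039],
], grip=[1, 1, 1, 1, 1, 1, 1, 1, 1, 1], turn=[0, 0, 0, 0, 0, 0, 0, 0, 0, 0])

```text
time_s: 19.35
tcp_pos: [0.6286, 0.0177, 0.1222]
eef_rot: [-179.9, -0.0, -42.7]
contact_force: [0.4, -0.5, -1.0]
gripper_width: 0.0545
```

servo_tool([
  [0, 0, 0],
  [0, 0, 0],
  [0, 0, 0],
  [0, 0, 0],
], grip=[1, 1, 1, 1], turn=[0, 0, 0, 0])

```text
time_s: 19.68
tcp_pos: [0.6281, 0.0176, 0.121]
eef_rot: [180.0, 0.0, -42.7]
contact_force: [-0.8, 0.5, -0.6]
gripper_width: 0.0541
```

```bash
python3 - <<'E'
from h import *
snap('scene','sf'); snap('top','tf'); snap('wrist','wf')
crop('sf',190,150,330,290,'sfc')
E
```

```text
4.285714285714286
```

View pics/sfc.png

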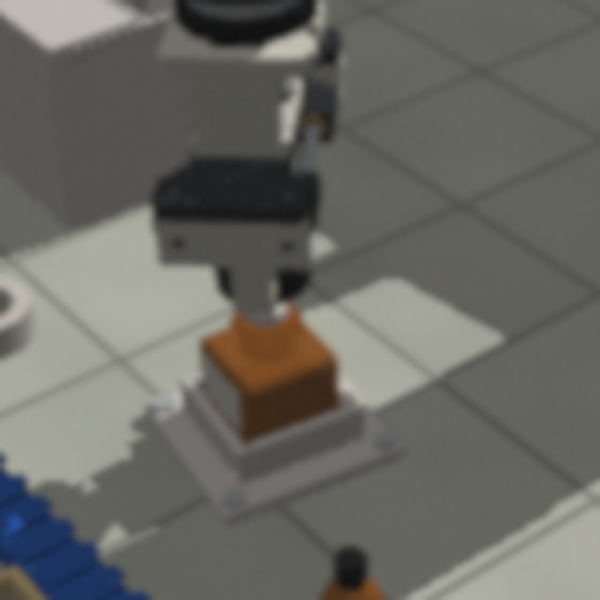

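View pics/tf.png

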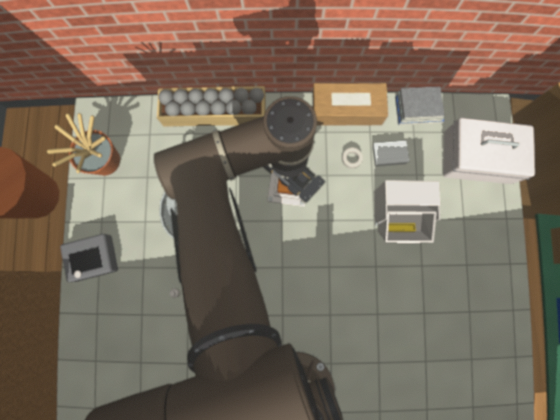

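View pics/wf.png

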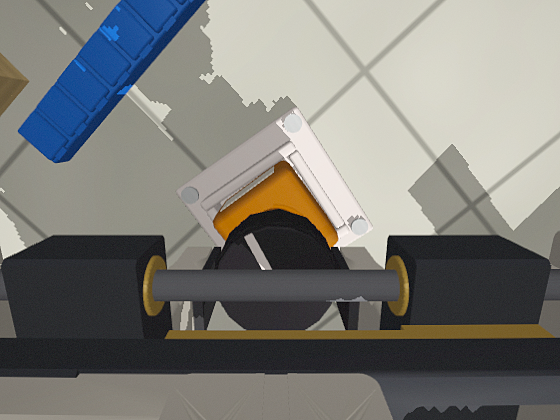

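The scene crop shows the jar seated in its holder with its neck and white seal exposed, and the cap level in the gripper above it (264,290). The top view shows the splint in the basket at (402,228). Handing in.

```bash
python3 -c "
from h import *
print(order.close_job())"
```

```text
the job is handed in; nothing more can be done
None
```

The job is done and handed in at about 20 s of the 64 s allowed; no verdict was reported.

- **Clearing:** The tweezers lie in the kidney dish and the yellow splint is in the bin's basket. Both were let go, and the wrist camera showed each one in place.
- **Unscrewing:** I gripped the cap at 45 N and turned it about 57° anticlockwise. The turning resistance had then fallen from about 0.2 N m to near zero and the seal was pushing the cap up, so I stopped there and lifted straight up.
- **At hand-in:** The cap was still gripped (54 mm opening) and level. From the TCP lift I work out its underside at about 24 mm above the rim. The contact force was near zero. The last pictures show the jar seated in its holder with its neck open.
- **Disagreement:** The overhead and wrist cameras put the cap about 5 mm apart in x. I used the wrist camera's value, and centred the gripper to near-zero side force before tightening.
- **Not checked:** I did not measure the other things on the sill again at the end. No move was aimed near them and I felt no unexpected contact. In the last overhead view the arm hid part of the sill, including the dish and the mug.

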